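# Dock the wide scraper

### The arm

A 6-joint arm with a two-finger parallel gripper is mounted at the origin on a cart in front of the work surface, level with it; the furniture and walls round the work are solid. World frame = base frame: x ahead of the robot, y to its left, z up, the work surface at z = 0. Lengths are in m, angles in rad, forces in N, time in s.
With the tool pointing down it reaches from about 0.275 to 0.725 m from the base axis. Payload 5.6 kg.
Tool frame: the origin (TCP) lies between the finger pads; the fingertips stand 11 mm ahead of it and the grasp point (between the pads) lies 8 mm behind it; z points along the fingers, y is the line along which they close (so a half turn about z gives the same grasp; the last joint's range is limited). The gripper opens to 85 mm and grips with 20 to 120 N. Pads are 22 mm wide; open, the fingers measure 114 mm over their backs; the gripper's body (76 mm by 85 mm) begins 54 mm behind the grasp point. The pads swing forward as they close: fully open they stand 13 mm farther back than shut.
Start: joints at [1.562, 0.255, 0.108, 0, -1.424, -0.285], TCP at [0.159, 0.526, 0.242] pointing down, gripper open.
Joint ranges: [-2.95, 2.95], [-1.21, 1.97], [-1.09, 1.5], [-2.87, 1.71], [-2.94, -0.07], [-3.05, 3.05]. Speed limits (rad/s): [2.57, 2.57, 3.14, 3.14, 3.14, 3.14].

### API

Orientations are given as a unit quaternion [w, x, y, z].
In Python, from rig import ctrl, eyes gives the robot as it stands.
- The arm moves only by the tool move_arm, never from a script. Its argument "rows" is a list of rows, each an object with "dp": the shift along the tool's x, y, z in m, a list of three; "twist": the turn about the tool's z in degrees. In form: [{"dp": [dx, dy, dz], "twist": twist}, ...]. A call has 1 to 12 rows; each row shifts and turns the commanded pose from where the row before left it, along the tool's axes as they then stand; what a row does not reach is not made up. A row lasts 1/8 s, in which the tool goes at most 62.5 mm and 10.7 degrees, less where a joint would pass 70% of its speed; a pose out of reach is approached as far as the arm can. A call with a gripper value outside its range is refused whole. "jaw" is the opening, from 0 (shut) to 1 (fully open), set as the call begins (left out, the last holds). The fingers move at their own pace and stop on an object; "squeeze" is the grip in N (left out, the last holds). Time passes only in rows, so rows that do not move let the fingers close. It gives the time, the measured TCP pose, the force, the opening and the grip force at its end, in the units of the state.
- ctrl.observe(): the state, without advancing time (a new reading comes with each control period).
- eyes.get_image(name): name is "side" or "top"; returns the picture (384x512x3 uint8, red, green, blue); there is no depth.
- eyes.camera_model(name): a dict with "vertical_fov" (degrees; the focal length in pixels is half the picture's height over the tangent of half this angle, whatever the lens; pixels are square), "cx", "cy" (the principal point, pixels), "cam_to_world" (4x4, takes a point from camera to world coordinates). Camera axes: x right, y down, z forward; pixel columns grow to the right and rows downward; lengths in m; the calibration is good to about 2 mm. A picture is of the moment at which its call begins. camera_model takes no time and is no camera call.
- ctrl.finish_job(): hands the job in; it is judged then, once.
The state is a dict: "time_s": time; "qpos": joint angles; "dq": joint speeds; "joint_torque": joint torques, N m; "position": TCP position; "eef_rot": TCP orientation; "contact_force": force on the tool from outside, world axes, zero at the start; "ft_torque": the same for the moment, N m; "gripper_width": finger opening in m; "grasp_force": force on a finger pad.
Only numpy, scipy, OpenCV 4.12 (cv2) and the standard library are available. Lean on these libraries where they do the work, as an engineer would, in place of code of your own. Each camera call takes 0.05 s, during which the arm holds its last target. There are 200 camera calls.

### The job

Put the wide-bladed scraper away: pick it up by its black handle and slide it, blade first and lying flat, through the mouth of the metal dock until the blade is wholly inside the slot, then let go so that it rests there. Leave the narrow-bladed scraper where it lies.

Things in the scene. Friction and masses are not known exactly. Their poses are not given: they have to be found in the camera images.
- wide_scraper: loose flat steel scraper 220 mm long, about 0.2 kg, lying flat on a 42 mm thick plywood board, blade away from the robot: blade 3 mm thick, 64 wide; black straight handle 24 wide, 22 high; one flat underside. Origin: on the underside below the best grip point (across the 24 mm). x to the blade, z up: handle x -70 to +40, blade x +60 to +150 (tip), centre of mass x about +45 mm
- wide_scraper_tip (a point): middle of the front edge of the wide scraper's blade, at half its thickness; axes as the scraper's
- narrow_scraper: like the wide scraper, but its blade is only 28 mm wide (same length, handle, origin and axes). The two lie left and right of the dock, either way round; this one stays where it is
- dock_mouth (a point): mouth of the metal dock fixed on the board (a flat letterbox 104 mm wide, 103 deep, 41 high; mouth to the robot, turned up to 18 degrees): middle of its lower edge, on the slot's floor, 12 mm above the board; x into the slot, z up. Slot 88 wide, 24 high, 95 deep, closed at back and sides; roof with a 26 mm gap along the middle. A 50 mm wide tongue level with the floor sticks out 45 mm in front

How it is judged:
By the outcome, as a careful person would: the job done as asked, in the order asked, and still so for the second after the job is handed in, with the robot touching nothing.
It also fails if it takes over 38 s, if anything falls off the work surface, if the arm or the gripper's body presses on something with over 40 N, if the wrist force passes 120 N, or if a joint passes its speed limit or range.

## Working session

There is one attempt and no reset: what is moved stays moved. The work goes in short steps, Python scripts to look and compute and a tool call to move; the robot and the scene stay as the last step left them, time stands still between calls to the robot, and variables do not carry over. Pictures are saved under pics/ and viewed, at most 10 in all, crops included, and the job is handed in when it is done.

Besides the shell and the picture viewer there is one more tool, called after "Request:" as name([rows], argument=value, ...), one row to a line, values as JSON. move_arm: Moves the arm, as the interface text tells. Its arguments: {"type":"object","properties":{"rows":{"type":"array"},"jaw":{"type":"number"},"squeeze":{"type":"number"}},"required":["rows"]}

```bash
mkdir -p pics
python3 - <<'E'
from rig import ctrl, eyes
import cv2
for n in("top","side"):
    cv2.imwrite(f"pics/{n}0.png",eyes.get_image(n)[:,:,::-1]); m=eyes.camera_model(n); print(n,m)
s=ctrl.observe();print(s["position"],s["eef_rot"],s["time_s"],s["gripper_width"])
E
```

```text
top {'vertical_fov': 54.26182186097122, 'cx': 248.52091811807526, 'cy': 196.0281801695645, 'cam_to_world': array([[ 0.0157069 , -0.97810959,  0.20749682,  0.33067221],
       [-0.99986497, -0.01636728, -0.00146613,  0.03868412],
       [ 0.0048302 , -0.20744577, -0.97823459,  0.9364125 ],
       [ 0.        ,  0.        ,  0.        ,  1.        ]])}
side {'vertical_fov': 53.12225568889632, 'cx': 259.90963179654426, 'cy': 189.22517276908764, 'cam_to_world': array([[-0.98464988, -0.08350151,  0.15327138,  0.37433356],
       [-0.17384256,  0.39068725, -0.9039592 ,  0.81210317],
       [ 0.01560078, -0.91672841, -0.39920627,  0.42574325],
       [ 0.        ,  0.        ,  0.        ,  1.        ]])}
[0.1591161  0.52603641 0.24148197] [ 8.65500032e-04  9.89220982e-01 -1.46427771e-01 -8.21918358e-05] 0.1 0.08545476789610702
```

View pics/top0.png

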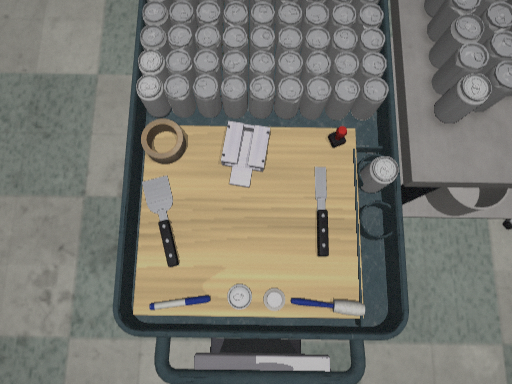

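View pics/side0.png

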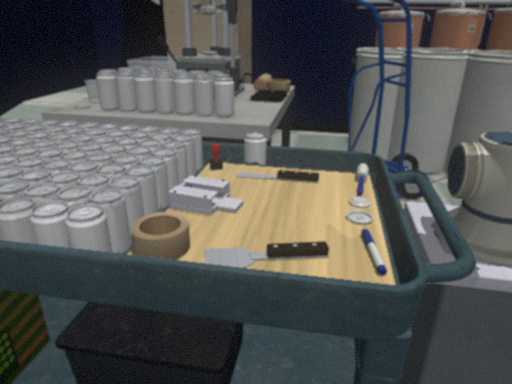

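The top view shows the wide scraper at left, with the blade edge around (157,180) and the handle end at (173,265). The dock is at about (245,148) with its tongue at (241,177), and the narrow scraper is at right (321,210). I'll enlarge the top view.

Run:
```python
import cv2
a=cv2.imread("pics/top0.png")
c=cv2.resize(a[112:274,130:290],None,fx=3.65,fy=3.65,interpolation=cv2.INTER_CUBIC)
for i in range(0,160,20):
    cv2.putText(c,str(130+i),(int(i*3.65),10),0,.35,(0,0,255)); cv2.line(c,(int(i*3.65),12),(int(i*3.65),18),(0,0,255))
    cv2.putText(c,str(112+i),(0,int(i*3.65)+4),0,.35,(0,0,255))
cv2.imwrite("pics/top0c.png",c)
a=cv2.imread("pics/side0.png")
c=cv2.resize(a[165:275,150:340],None,fx=4,fy=4,interpolation=cv2.INTER_CUBIC)
for i in range(0,190,20):
    cv2.putText(c,str(150+i),(int(i*4),10),0,.35,(0,0,255)); cv2.putText(c,str(165+i),(0,int(i*4)+4),0,.35,(0,0,255))
cv2.imwrite("pics/side0c.png",c)
```

```text
(no output)
```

View pics/top0c.png

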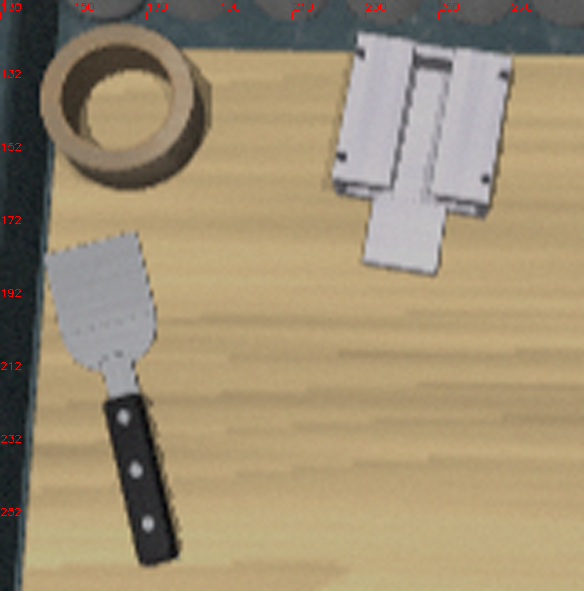

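View pics/side0c.png

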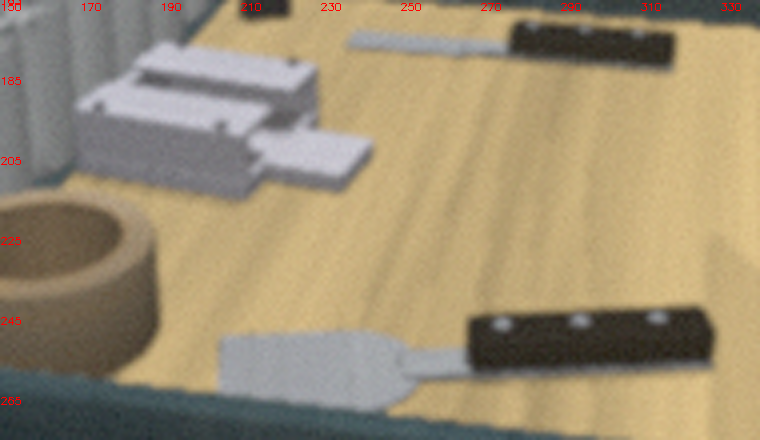

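```bash
cat > h.py <<'E'
import numpy as np
from rig import ctrl, eyes
from scipy.optimize import least_squares
def proj(n,P):
    m=eyes.camera_model(n);T=m["cam_to_world"];f=192/np.tan(np.radians(m["vertical_fov"]/2))
    p=(np.atleast_2d(P)-T[:3,3])@T[:3,:3]
    return p[:,:2]/p[:,2:]*f+[m["cx"],m["cy"]]
def unc(n,q,s,o): return (np.array(q,float)+.5)/s-.5+o
def place(v,P):
    c,s=np.cos(v[2]),np.sin(v[2]);P=np.array(P,float)/1000
    return np.c_[v[0]+c*P[:,0]-s*P[:,1],v[1]+s*P[:,0]+c*P[:,1],P[:,2]]
def fit(obs,v0):
    r=lambda v:np.concatenate([(proj(n,place(v,P))-q).ravel() for n,P,q in obs])
    s=least_squares(r,v0,loss="soft_l1");return s.x,r(s.x).reshape(-1,2)
T=lambda q:unc("top",q,3.65,[130,112]); S=lambda q:unc("side",q,4,[150,165])
E
python3 - <<'E'
from h import *
np.set_printoptions(precision=4,suppress=True)
sc=[("top",[[150,32,45],[150,-32,45],[40,12,64],[40,-12,64],[-70,12,64],[-70,-12,64]],T([[45,257],[136,233],[105,402],[143,394],[142,565],[179,553]])),
 ("side",[[150,-32,45]],S([[220,338]]))]
dk=[("top",[[-45,25,54],[-45,-25,54],[0,52,83],[0,-52,83],[103,52,83],[103,-52,83]],T([[363,261],[437,270],[335,186],[488,208],[358,33],[511,57]])),
 ("side",[[-45,25,54],[-45,-25,54],[0,52,83],[103,52,83],[103,-52,83]],S([[340,178],[372,146],[246,137],[78,106],[170,43]]))]
for o,v in((sc,[.25,.2,.2]),(dk,[.45,.03,-.1])):
    x,r=fit(o,v);print(x,np.degrees(x[2]));print(r)
s=ctrl.observe()
from scipy.spatial.transform import Rotation as R
w,a,b,c=s["eef_rot"];print(R.from_quat([a,b,c,w]).as_matrix())
E
```

```text
[0.4172 0.2255 0.2954] 16.925386599668403
[[-0.4247 -0.4005]
 [ 0.1187 -0.7672]
 [-0.435  -0.6075]
 [-0.8687 -1.2087]
 [ 0.4093  0.6349]
 [ 0.484   0.9792]
 [ 1.0593 -0.3329]]
[ 0.5892  0.0545 -0.1547] -8.86511204711727
[[-0.4968  0.1372]
 [-0.444   1.0983]
 [-1.1653 -2.2675]
 [ 0.1182 -1.0889]
 [ 0.373  -0.3484]
 [ 0.6781 -0.0254]
 [ 1.6254 -0.2105]
 [ 1.9027 -1.3802]
 [ 0.3503 -0.3079]
 [-0.5134  0.3824]
 [-0.7349 -0.1206]]
[[ 0.9571 -0.2897 -0.0004]
 [-0.2897 -0.9571 -0.0017]
 [ 0.0001  0.0017 -1.    ]]
```

Both fits agree with the pictures to about 1–2 px. Next I'll move above the scraper handle, narrow the jaw, and align.

Request:
move_arm([
  {"dp": [0.0418,0.0266,0],"twist": 0},
  {"dp": [0.0418,0.0266,0],"twist": 0},
  {"dp": [0.0418,0.0266,0],"twist": 0},
  {"dp": [0.0418,0.0266,0],"twist": 0},
  {"dp": [0.0418,0.0266,0],"twist": 0},
  {"dp": [0.0418,0.0266,0],"twist": 0},
  {"dp": [0.0418,0.0266,0],"twist": 0},
  {"dp": [0.0418,0.0266,0],"twist": 0},
  {"dp": [0,0,0],"twist": -8.4},
  {"dp": [0,0,0],"twist": -8.4},
  {"dp": [0,0,0],"twist": -8.4},
  {"dp": [0,0,0],"twist": -8.4},
], jaw=0.6)

```text
time_s: 1.6
position: [0.4175, 0.2257, 0.2418]
eef_rot: [0.0, 0.989, 0.148, -0.0]
contact_force: [-0.2, -0.6, 0.3]
gripper_width: 0.0515
grasp_force: 0.0
```

Request:
move_arm([
  {"dp": [0,0,0.04],"twist": 0},
  {"dp": [0,0,0.04],"twist": 0},
  {"dp": [0,0,0.03],"twist": 0},
  {"dp": [0,0,0],"twist": 0},
  {"dp": [0,0,0],"twist": 0},
])

```text
time_s: 2.22
position: [0.4184, 0.2263, 0.1335]
eef_rot: [-0.0, 0.989, 0.146, 0.001]
contact_force: [0.9, -0.1, 1.2]
gripper_width: 0.0515
grasp_force: 0.0
```

```bash
cat >> h.py <<'E'
from scipy.spatial.transform import Rotation as R
def st():
    s=ctrl.observe();w,a,b,c=s["eef_rot"];M=R.from_quat([a,b,c,w]).as_matrix()
    yaw=np.arctan2(M[1,0],M[0,0]);p=np.array(s["position"])
    print("t",s["time_s"],"p",p,"yaw",np.degrees(yaw),"zaxis",M[:,2],"F",s["contact_force"],"w",s["gripper_width"],s["grasp_force"]);return p,yaw,M
def to(goal,yawg):
    p,y,M=st();print("dp tool",M.T@(np.array(goal)-p),"twist",-np.degrees(yawg-y))
E
python3 - <<'E'
from h import *
import cv2
np.set_printoptions(precision=4,suppress=True)
to([.4172,.2255,.056],.2954)
a=eyes.get_image("top")[:,:,::-1];b=eyes.get_image("side")[:,:,::-1]
for n,i in(("top",a),("side",b)): print(n,proj(n,[.4172,.2255,.064]),proj(n,[ctrl.observe()["position"]]))
cv2.imwrite("pics/p1.png",np.hstack([cv2.resize(a[112:292,110:260].copy(),None,fx=2.6,fy=2.6),cv2.resize(b[140:320,180:335].copy(),None,fx=2.6,fy=2.6)]))
E
```

```text
t 2.225 p [0.4184 0.2263 0.1335] yaw 16.78491314856768 zaxis [ 0.0015  0.0007 -1.    ] F [ 0.9139 -0.1009  1.1734] w 0.05145452500756309 0.0
dp tool [-0.0015  0.0005  0.0775] twist -0.14026011959684076
top [[166.9456 236.1552]] [[159.6904 232.1932]]
side [[290.4235 244.9609]] [[291.539  209.9174]]
```

View pics/p1.png

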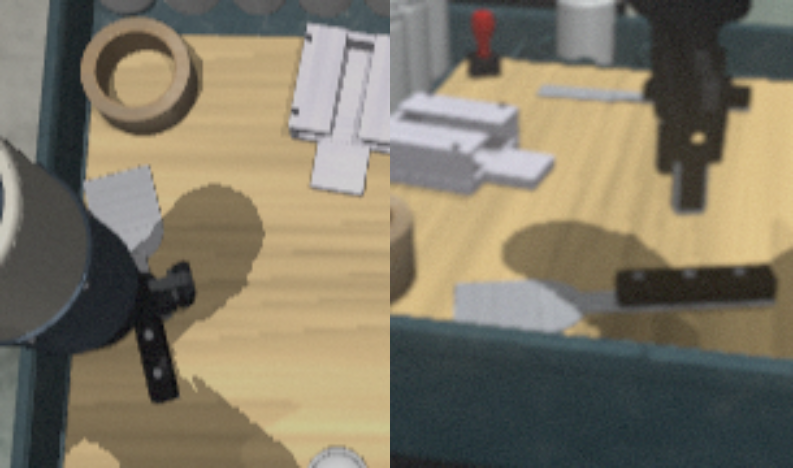

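The hovering gripper straddles the handle, centred near its middle. In the side view the fingertip is at about (690,210) in the crop, above the handle's front part. Now I'll descend and close.

Request:
move_arm([
  {"dp": [-0.0015,0.0005,0.03],"twist": 0},
  {"dp": [0,0,0.025],"twist": 0},
  {"dp": [0,0,0.014],"twist": 0},
  {"dp": [0,0,0.007],"twist": 0},
  {"dp": [0,0,0],"twist": 0},
  {"dp": [0,0,0],"twist": 0},
])

```text
time_s: 3.08
position: [0.4169, 0.2255, 0.0571]
eef_rot: [-0.0, 0.989, 0.146, 0.001]
contact_force: [0.1, 1.0, -0.9]
gripper_width: 0.0509
grasp_force: 0.0
```

Request:
move_arm([
  {"dp": [0,0,0],"twist": 0},
  {"dp": [0,0,0],"twist": 0},
  {"dp": [0,0,0],"twist": 0},
  {"dp": [0,0,0],"twist": 0},
  {"dp": [0,0,0],"twist": 0},
  {"dp": [0,0,0],"twist": 0},
], jaw=0, squeeze=80)

```text
time_s: 3.82
position: [0.4168, 0.2254, 0.0571]
eef_rot: [-0.0, 0.989, 0.146, 0.001]
contact_force: [-1.2, -0.1, 4.5]
gripper_width: 0.0222
grasp_force: 79.3
```

Request:
move_arm([
  {"dp": [0,0,-0.01],"twist": 0},
  {"dp": [0,0,-0.03],"twist": 0},
  {"dp": [0,0,-0.04],"twist": 0},
  {"dp": [-0.04,0,0],"twist": 0},
  {"dp": [-0.04,0,0],"twist": 0},
  {"dp": [0,0,0],"twist": 0},
  {"dp": [0,0,0],"twist": 0},
])

```text
time_s: 4.7
position: [0.34, 0.2021, 0.1367]
eef_rot: [-0.0, 0.989, 0.146, 0.0]
contact_force: [-0.2, -0.5, -2.3]
gripper_width: 0.022
grasp_force: 78.7
```

Run:
```python
from h import *
import cv2
np.set_printoptions(precision=4,suppress=True)
x=np.array([.5892,.0545]);y=-.1547;d=np.array([np.cos(y),np.sin(y)])
g=x-d*.20   # tip 50 mm before the mouth
to([*g,.137],y)
a=eyes.get_image("top")[:,:,::-1];b=eyes.get_image("side")[:,:,::-1]
cv2.imwrite("pics/p2.png",np.hstack([cv2.resize(a[112:292,110:260].copy(),None,fx=2.6,fy=2.6),cv2.resize(b[140:320,180:335].copy(),None,fx=2.6,fy=2.6)]))
```

```text
t 4.7 p [0.34   0.2021 0.1367] yaw 16.78964398505424 zaxis [ 0.0006  0.0006 -1.    ] F [-0.1691 -0.5119 -2.2803] w 0.022003426703883267 78.69348764419556
dp tool [ 0.0157  0.1267 -0.0003] twist 25.653301075728077
```

View pics/p2.png

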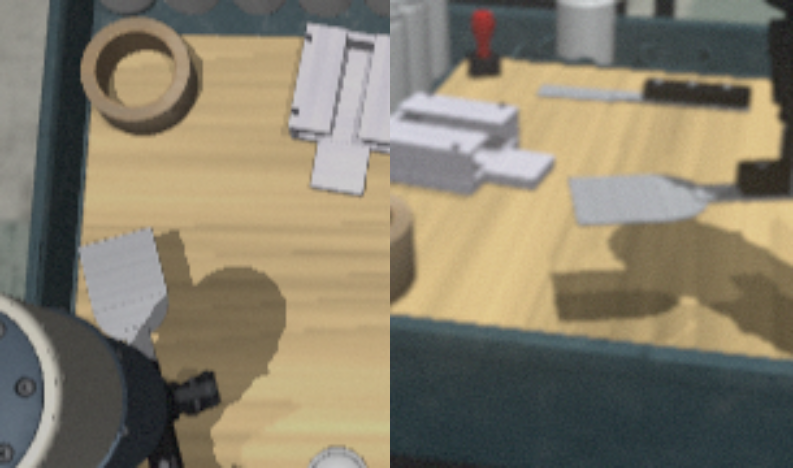

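The scraper is held and lies level. Now I'll bring it in front of the dock, still high.

Request:
move_arm([
  {"dp": [0.0039,0.0317,0],"twist": 0},
  {"dp": [0.0039,0.0317,0],"twist": 0},
  {"dp": [0.0039,0.0317,0],"twist": 0},
  {"dp": [0.0039,0.0317,0],"twist": 0},
  {"dp": [0,0,0],"twist": 6.4},
  {"dp": [0,0,0],"twist": 6.4},
  {"dp": [0,0,0],"twist": 6.4},
  {"dp": [0,0,0],"twist": 6.4},
  {"dp": [0,0,0.03],"twist": 0},
  {"dp": [0,0,0.02],"twist": 0},
  {"dp": [0,0,0],"twist": 0},
  {"dp": [0,0,0],"twist": 0},
])

```text
time_s: 6.3
position: [0.3922, 0.0852, 0.087]
eef_rot: [-0.0, 0.997, -0.077, 0.001]
contact_force: [1.5, 0.7, -1.7]
gripper_width: 0.0219
grasp_force: 79.0
```

Run:
```python
from h import *
import cv2
np.set_printoptions(precision=4,suppress=True)
p,y,M=st()
z=(p[2]-.0151)*1000
P=place([p[0],p[1],y],[[150,32,z+3],[150,-32,z+3],[60,32,z+3]])
a=eyes.get_image("top")[:,:,::-1];b=eyes.get_image("side")[:,:,::-1]
k=4
A=a[112:262,180:280];B=b[150:250,150:250]
print("pred top",(proj("top",P)-[180,112])*k,"side",(proj("side",P)-[150,150])*k+[400,0])
cv2.imwrite("pics/p3.png",np.hstack([cv2.resize(A.copy(),None,fx=k,fy=k),np.vstack([cv2.resize(B.copy(),None,fx=k,fy=k),np.zeros((200,400,3),np.uint8)])]))
```

```text
t 6.3 p [0.3922 0.0852 0.087 ] yaw -8.831796333680165 zaxis [ 0.001   0.0001 -1.    ] F [ 1.5107  0.6654 -1.6997] w 0.02185436702392277 79.01294231414795
pred top [[179.5947 281.7397]
 [286.1814 299.6446]
 [151.339  430.2665]] side [[747.3007 207.2315]
 [789.6475 161.8946]
 [909.9804 233.8539]]
```

View pics/p3.png

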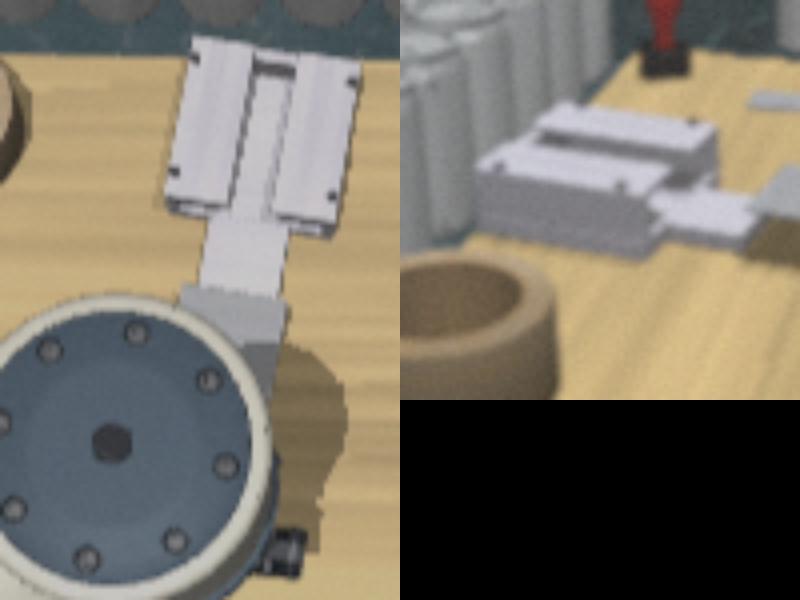

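The blade edge is at about (183,287)–(286,300) in the crop, as predicted and in line with the tongue. I'll lower to slot height and slide in most of the way.

Request:
move_arm([
  {"dp": [0,0,0.01],"twist": 0},
  {"dp": [0.01,0,0],"twist": 0},
  {"dp": [0.015,0,0],"twist": 0},
  {"dp": [0.015,0,0],"twist": 0},
  {"dp": [0.015,0,0],"twist": 0},
  {"dp": [0.015,0,0],"twist": 0},
  {"dp": [0.01,0,0],"twist": 0},
  {"dp": [0,0,0],"twist": 0},
])

```text
time_s: 7.4
position: [0.4709, 0.0726, 0.0761]
eef_rot: [0.0, 0.997, -0.077, -0.0]
contact_force: [-0.6, -0.6, -1.8]
gripper_width: 0.0219
grasp_force: 79.0
```

Request:
move_arm([
  {"dp": [0.01,0,0],"twist": 0},
  {"dp": [0.01,0,0],"twist": 0},
  {"dp": [0.01,0,0],"twist": 0},
  {"dp": [0.01,0,0],"twist": 0},
  {"dp": [0.005,0,0],"twist": 0},
  {"dp": [0,0,0],"twist": 0},
])

```text
time_s: 8.15
position: [0.515, 0.0657, 0.0761]
eef_rot: [0.0, 0.997, -0.077, -0.0]
contact_force: [-0.3, -0.2, -2.9]
gripper_width: 0.0222
grasp_force: 79.1
```

Run:
```python
from h import *
import cv2
np.set_printoptions(precision=4,suppress=True)
v=np.array([.5892,.0545,-.1547]);d=np.array([np.cos(v[2]),np.sin(v[2])])
p,y,M=st();t=p[:2]+150e-3*np.array([np.cos(y),np.sin(y)])-v[:2]
print("tip depth",t@d,"lateral",t@[-d[1],d[0]],"underside",p[2]-.0151)
a=eyes.get_image("top")[:,:,::-1];b=eyes.get_image("side")[:,:,::-1]
k=4
A=a[112:262,180:280];B=b[150:250,170:270]
cv2.imwrite("pics/p4.png",np.hstack([cv2.resize(A.copy(),None,fx=k,fy=k),np.vstack([cv2.resize(B.copy(),None,fx=k,fy=k),np.zeros((200,400,3),np.uint8)])]))
```

```text
t 8.15 p [0.515  0.0657 0.0761] yaw -8.85484102724314 zaxis [-0.0003 -0.0001 -1.    ] F [-0.3062 -0.1773 -2.9485] w 0.022164363013698937 79.05277132987976
tip depth 0.07497709293580687 lateral -0.0003173402304298711 underside 0.06100867913949304
```

View pics/p4.png

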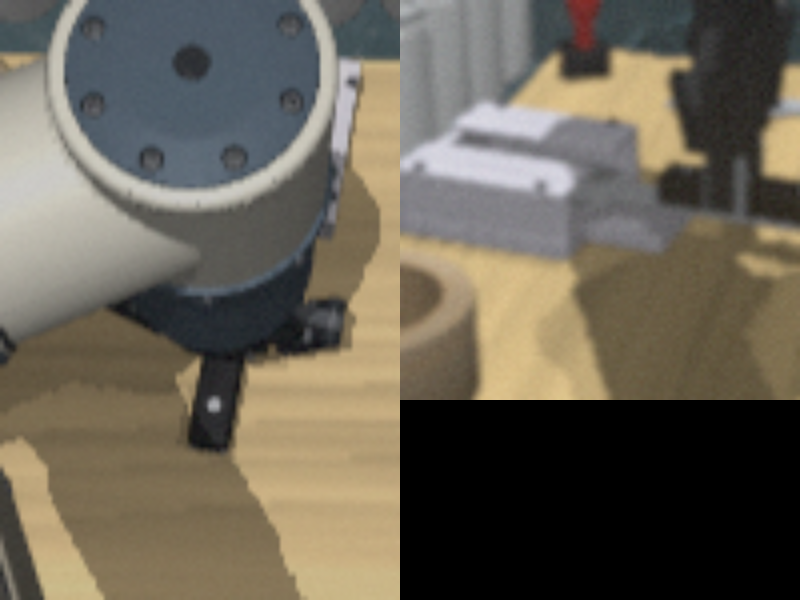

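The blade is inside the slot and no force has built up. I'll go forward in small steps and feel for the back wall.

Request:
move_arm([
  {"dp": [0.006,0,0],"twist": 0},
  {"dp": [0.005,0,0],"twist": 0},
  {"dp": [0.003,0,0],"twist": 0},
  {"dp": [0,0,0],"twist": 0},
  {"dp": [0,0,0],"twist": 0},
])

```text
time_s: 8.88
position: [0.5285, 0.0636, 0.0762]
eef_rot: [0.0, 0.997, -0.077, -0.0]
contact_force: [-0.4, -0.5, -2.2]
gripper_width: 0.022
grasp_force: 79.1
```

Request:
move_arm([
  {"dp": [0.002,0,0],"twist": 0},
  {"dp": [0,0,0],"twist": 0},
])

```text
time_s: 9.12
position: [0.5308, 0.0634, 0.0763]
eef_rot: [-0.0, 0.997, -0.077, 0.0]
contact_force: [0.3, -0.1, -2.5]
gripper_width: 0.0221
grasp_force: 79.1
```

Request:
move_arm([
  {"dp": [0.0015,0,0],"twist": 0},
  {"dp": [0,0,0],"twist": 0},
])

```text
time_s: 9.38
position: [0.5322, 0.0631, 0.0763]
eef_rot: [0.0, 0.997, -0.077, 0.0]
contact_force: [0.0, 0.2, -2.1]
gripper_width: 0.0221
grasp_force: 79.1
```

Request:
move_arm([
  {"dp": [0.001,0,0],"twist": 0},
  {"dp": [0,0,0],"twist": 0},
])

```text
time_s: 9.62
position: [0.5332, 0.063, 0.0763]
eef_rot: [0.0, 0.997, -0.077, 0.0]
contact_force: [-0.3, -0.1, -2.2]
gripper_width: 0.0223
grasp_force: 79.1
```

Request:
move_arm([
  {"dp": [0.001,0,0],"twist": 0},
  {"dp": [0,0,0],"twist": 0},
])

```text
time_s: 9.88
position: [0.5342, 0.0628, 0.0763]
eef_rot: [-0.0, 0.997, -0.077, 0.0]
contact_force: [-0.1, 0.1, -1.7]
gripper_width: 0.0224
grasp_force: 79.1
```

Request:
move_arm([
  {"dp": [0.001,0,0],"twist": 0},
  {"dp": [0,0,0],"twist": 0},
])

```text
time_s: 10.12
position: [0.5344, 0.0626, 0.076]
eef_rot: [0.0, 0.997, -0.077, -0.001]
contact_force: [-3.3, -0.4, -0.6]
gripper_width: 0.022
grasp_force: 79.2
```

Contact came at about 95 mm, which is the back wall. I'll back off 1.5 mm and lower onto the floor.

Request:
move_arm([
  {"dp": [-0.0015,0,0],"twist": 0},
  {"dp": [0,0,0.003],"twist": 0},
  {"dp": [0,0,0.002],"twist": 0},
  {"dp": [0,0,0],"twist": 0},
])

```text
time_s: 10.62
position: [0.5336, 0.0628, 0.0711]
eef_rot: [0.0, 0.997, -0.077, -0.0]
contact_force: [-0.4, -0.5, -2.8]
gripper_width: 0.0221
grasp_force: 79.1
```

Request:
move_arm([
  {"dp": [0,0,0.001],"twist": 0},
  {"dp": [0,0,0],"twist": 0},
])

```text
time_s: 10.88
position: [0.5336, 0.0629, 0.0702]
eef_rot: [0.0, 0.997, -0.077, 0.0]
contact_force: [0.6, -1.0, -2.1]
gripper_width: 0.0222
grasp_force: 79.1
```

Request:
move_arm([
  {"dp": [0,0,0.001],"twist": 0},
  {"dp": [0,0,0],"twist": 0},
])

```text
time_s: 11.12
position: [0.5338, 0.0629, 0.0694]
eef_rot: [-0.0, 0.997, -0.077, 0.0]
contact_force: [-0.8, 0.1, -2.2]
gripper_width: 0.0224
grasp_force: 79.1
```

Request:
move_arm([
  {"dp": [0,0,0.0007],"twist": 0},
  {"dp": [0,0,0],"twist": 0},
])

```text
time_s: 11.38
position: [0.5337, 0.0629, 0.0691]
eef_rot: [-0.0, 0.997, -0.077, 0.0]
contact_force: [-3.0, 0.3, 4.4]
gripper_width: 0.0219
grasp_force: 79.8
```

Request:
move_arm([
  {"dp": [0,0,0.0007],"twist": 0},
  {"dp": [0,0,0],"twist": 0},
])

```text
time_s: 11.62
position: [0.5337, 0.0629, 0.0691]
eef_rot: [-0.0, 0.997, -0.077, 0.0]
contact_force: [-4.3, -0.2, 9.3]
gripper_width: 0.0223
grasp_force: 80.7
```

It is on the floor at z = 0.054, as expected. I'll release and rise.

Request:
move_arm([
  {"dp": [0,0,-0.0005],"twist": 0},
  {"dp": [0,0,0],"twist": 0},
  {"dp": [0,0,0],"twist": 0},
  {"dp": [0,0,0],"twist": 0},
  {"dp": [0,0,0],"twist": 0},
], jaw=0.5)

```text
time_s: 12.25
position: [0.5336, 0.0629, 0.0683]
eef_rot: [0.0, 0.997, -0.077, -0.0]
contact_force: [-0.2, -0.4, -0.1]
gripper_width: 0.0424
grasp_force: 0.0
```

Request:
move_arm([
  {"dp": [0,0,-0.01],"twist": 0},
  {"dp": [0,0,-0.03],"twist": 0},
  {"dp": [0,0,-0.04],"twist": 0},
  {"dp": [0,0,-0.04],"twist": 0},
  {"dp": [0,0,-0.04],"twist": 0},
  {"dp": [-0.05,0,0],"twist": 0},
  {"dp": [-0.05,0,0],"twist": 0},
  {"dp": [-0.05,0,0],"twist": 0},
  {"dp": [-0.05,0,0],"twist": 0},
  {"dp": [0,0,0],"twist": 0},
  {"dp": [0,0,0],"twist": 0},
])

```text
time_s: 13.62
position: [0.3364, 0.0938, 0.2292]
eef_rot: [-0.001, 0.997, -0.077, 0.001]
contact_force: [0.7, 0.6, -0.1]
gripper_width: 0.0425
grasp_force: 0.0
```

Run:
```python
from h import *
import cv2
np.set_printoptions(precision=4,suppress=True)
st()
a=eyes.get_image("top")[:,:,::-1];b=eyes.get_image("side")[:,:,::-1]
k=4
A=a[112:262,180:280];B=b[150:250,190:290]
cv2.imwrite("pics/p5.png",np.hstack([cv2.resize(A.copy(),None,fx=k,fy=k),np.vstack([cv2.resize(B.copy(),None,fx=k,fy=k),np.zeros((200,400,3),np.uint8)])]))
```

```text
t 13.625 p [0.3364 0.0938 0.2292] yaw -8.788106320732174 zaxis [ 0.0017  0.001  -1.    ] F [ 0.6893  0.6097 -0.0652] w 0.04245220784464072 0.0
```

View pics/p5.png

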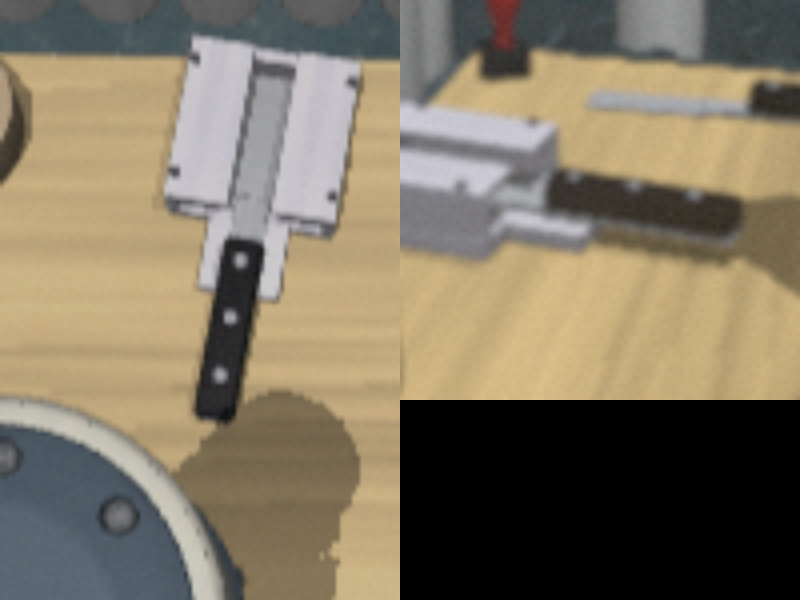

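The blade is fully in the slot: only the tang shows in front of the mouth, and the handle front is at about (240,242). The scraper lies flat on the tongue and nothing touches it.

```bash
python3 -c "
from rig import ctrl
print(ctrl.finish_job())"
```

```text
the job is handed in; nothing more can be done
None
```

The wide scraper is in the dock: blade wholly inside the slot and lying flat, released with the arm clear, narrow scraper not touched, and the job handed in at about 14 s (the hand-in reported no verdict).

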